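Lay out two shaft ends as stacks in fitting order

TASK

Lay out the parts for the two ends of a shaft in fitting order, one stack on each assembly stand. On the round stand put the sprocket with its hub up, then the small bearing on the hub, then the steel bush on that bearing; on the square stand put the large bearing, then the brass bush on it. Every part must lie flat or stand upright, well centred on what is under it, and be let go.

Things in the scene. Friction and masses are not known exactly. Their poses are not given: they have to be found in the camera images.
- round_stand_top (a point): Low round assembly stand, 86 mm across and 10 mm high, aluminium with a black rubber pad 77 mm across on top; fixed to the counter. The point is the centre of the pad's upper face; z is up. A tall steel rack with drawers stands along the back of the counter from x = 0.67 m; its left upright is at y = 0.26 m: do not swing the arm into it.
- square_stand_top (a point): Low square assembly stand, 76 x 76 mm and 10 mm high, aluminium with a square black rubber pad on top; fixed to the counter. The point is the centre of the pad's upper face; x and y run along its sides, z is up.
- sprocket_centre (a point): Steel 17-tooth sprocket, 72 mm across the teeth, 20 mm high in all, starts lying flat on the counter with its hub up: toothed disc 6 mm thick below, round hub 36 mm across on it from 6 to 20 mm height (grip the hub). The point is on its axis 10 mm above its underside; z is its axis, out of the hub. About 0.22 kg.
- small_bearing_centre (a point): The smaller ball bearing, a steel ring with a black seal, 40 mm outside diameter and 12 mm thick, starts lying flat on the counter; either face may be up. The point is its centre, half-way up (6 mm above its underside); z is its axis. About 0.07 kg.
- steel_bush_centre (a point): Grey steel bush, a plain tube 24 mm outside diameter and 26 mm high, starts standing upright on the counter; either end may be up. The point is its centre, half-way up (13 mm above its underside); z is its axis. About 0.05 kg.
- large_bearing_centre (a point): The larger ball bearing, a steel ring with a black seal, 52 mm outside diameter and 15 mm thick, starts lying flat on the counter; either face may be up. The point is its centre, half-way up (7.5 mm above its underside); z is its axis. About 0.13 kg.
- brass_bush_centre (a point): Yellow brass bush, a plain tube 28 mm outside diameter and 32 mm high, starts standing upright on the counter; either end may be up. The point is its centre, half-way up (16 mm above its underside); z is its axis. About 0.07 kg.
Mind the look-alikes: they are no part of the job. Leave any pink or turquoise look-alike of the part that bears brass_bush_centre alone.

How it is judged:
By the outcome, as a careful person would: the job done as asked, in the order asked, and still so for the second after the job is handed in, with the robot touching nothing.
It also fails if it takes over 115 s, if anything falls off the work surface, if the arm or the gripper's body presses on something with over 40 N, if the wrist force passes 120 N, or if a joint passes its speed limit or range.

ROBOT

A 6-joint arm with a two-finger parallel gripper is mounted at the origin on a cart in front of the work surface, level with it; the furniture and walls round the work are solid. World frame = base frame: x ahead of the robot, y to its left, z up, the work surface at z = 0. Lengths are in m, angles in degrees, forces in N, time in s.
With the tool pointing down it reaches from about 0.3 to 0.75 m from the base axis. Payload 8.5 kg.
Tool frame: the origin (TCP) lies between the finger pads; the fingertips stand 19 mm ahead of it and the grasp point (between the pads) is the TCP; z points along the fingers, y is the line along which they close (so a half turn about z gives the same grasp; the last joint's range is limited). The gripper opens to 85 mm and grips with 20 to 120 N. Pads are 22 mm wide; open, the fingers measure 114 mm over their backs; the gripper's body (76 mm by 85 mm) begins 54 mm behind the grasp point. The pads swing forward as they close: fully open they stand 13 mm farther back than shut.
Start: joints at [54.242, 21.807, 74.336, -0, 83.858, -12.336], TCP at [0.219, 0.505, 0.25] pointing down, gripper open.
Joint ranges: [-178.18, 178.18], [-50.72, 133.34], [12.68, 142.11], [-81.47, 261.47], [9.98, 163.14], [-165.26, 165.26]. Speed limits (degrees/s): [136.94, 136.94, 180, 180, 180, 180].

INTERFACE

Orientations are given as a 3x3 rotation matrix whose columns are the frame's x, y, z axes.
In Python, from rig import env, optics gives the robot as it stands.
- The arm moves only by the tool arm_command, never from a script. Its argument "commands" is one flat list of numbers, 7 for each row, row after row: the closure, from -1 (fully open) to 1 (shut), so that 0 is half open, then the shift along the tool's x, y, z as a fraction of full scale, then the turn, a rotation vector about the tool's x, y, z as a fraction of full scale. A call has 1 to 12 rows; each row is the pose to reach, as a shift and turn from the pose commanded when the call began, along the tool's axes at that moment; what a row does not reach only later rows make up. Full scale, the value 1, is 500 mm for a shift and 120 degrees for a turn. A row lasts 1/12 s, in which the tool goes at most 41.7 mm and 7.16 degrees, less where a joint would pass 70% of its speed; a pose out of reach is approached as far as the arm can. A call with a number of a shift or a turn outside -1 to 1 is refused whole. A call with a gripper value outside its range is refused whole. The fingers move at their own pace and stop on an object; "newtons" is the grip in N (left out, the last holds). Time passes only in rows, so rows that repeat a pose let the fingers close. It gives the time, the measured TCP pose, the force, the opening and the grip force at its end, in the units of the state.
- env.observe(): the state, without advancing time (a new reading comes with each control period).
- optics.get_image(name): name is "scene" or "top" or "wrist"; returns a dict with "image" (384x512x3 uint8, red, green, blue), "intrinsics" (3x3 intrinsics, pixels), "origin" and "orientation" of the camera in the world; the wrist camera has in their place "tool_from_camera" (4x4, takes a point from camera to tool coordinates, whose origin is the TCP and whose axes are the flange's). Camera axes: x right, y down, z forward; pixel columns grow to the right and rows downward; lengths in m; the calibration is good to about 2 mm. A picture is of the moment at which its call begins: read the wrist's pose just before it. There is no depth.
- env.close_job(): hands the job in; it is judged then, once.
The state is a dict: "time_s": time; "q": joint angles; "qvel": joint speeds; "joint_efforts": joint torques, N m; "position": TCP position; "tool_rot": TCP orientation; "ft_force": force on the tool from outside, world axes, zero at the start; "wrist_torque": the same for the moment, N m; "grip_width": finger opening in m; "gripper_force": force on a finger pad.
Only numpy, scipy, OpenCV 4.12 (cv2) and the standard library are available. Lean on these libraries where they do the work, as an engineer would, in place of code of your own. Each camera call takes 0.05 s, during which the arm holds its last target. There are 200 camera calls.

## Working session

There is one attempt and no reset: what is moved stays moved. The work goes in short steps, Python scripts to look and compute and a tool call to move; the robot and the scene stay as the last step left them, time stands still between calls to the robot, and variables do not carry over. Pictures are saved under pics/ and viewed, at most 14 in all, crops included, and the job is handed in when it is done.

Besides the shell and the picture viewer there is one more tool, called after "Emit:" by a JSON object that holds its "name" and its "arguments", one argument or row to a line. arm_command: Moves the arm, as the interface text tells. Shift numbers are shares of 500 mm and turn numbers shares of 120 degrees, none past 1 either way. Its arguments: {"type":"object","properties":{"commands":{"type":"array","items":{"type":"number"}},"newtons":{"type":"number"}},"required":["commands"]}

```bash
mkdir -p pics; python3 - <<'E'
from rig import env, optics
import cv2, numpy as np, pickle
s=env.observe(); print({k:np.round(v,3).tolist() for k,v in s.items()})
d={}
for n in ["scene","top"]:
    r=optics.get_image(n); d[n]=r
    cv2.imwrite(f"pics/{n}0.png",cv2.resize(r["image"][:,:,::-1],(800,600),interpolation=cv2.INTER_CUBIC))
    print(n,np.round(r["intrinsics"],1).tolist(),np.round(r["origin"],3),np.round(r["orientation"],3).tolist())
pickle.dump(d,open("cams.pkl","wb"))
E
```

```text
{'time_s': 0.0, 'q': [54.242, 21.842, 74.385, -0.001, 83.859, -12.336], 'qvel': [0.056, 0.021, 0.074, -0.037, -0.05, 0.036], 'joint_efforts': [0.001, -44.846, -23.127, -0.0, 0.005, 0.0], 'position': [0.218, 0.504, 0.25], 'tool_rot': [[-0.918, 0.397, -0.001], [0.397, 0.918, -0.001], [0.0, -0.001, -1.0]], 'ft_force': [0.94, -0.435, -0.527], 'wrist_torque': [-0.005, -0.017, 0.025], 'gripper_force': 0.0, 'grip_width': 0.086}
scene [[414.3, 0.0, 258.7], [0.0, 414.3, 194.4], [0.0, 0.0, 1.0]] [-0.059 -1.209  0.683] [[0.86, -0.257, 0.441], [-0.51, -0.415, 0.753], [-0.011, -0.873, -0.488]]
top [[449.5, 0.0, 263.1], [0.0, 449.5, 191.2], [0.0, 0.0, 1.0]] [ 0.082 -0.147  1.477] [[-0.196, -0.945, 0.262], [-0.981, 0.189, -0.055], [0.003, -0.268, -0.963]]
```

View pics/top0.png

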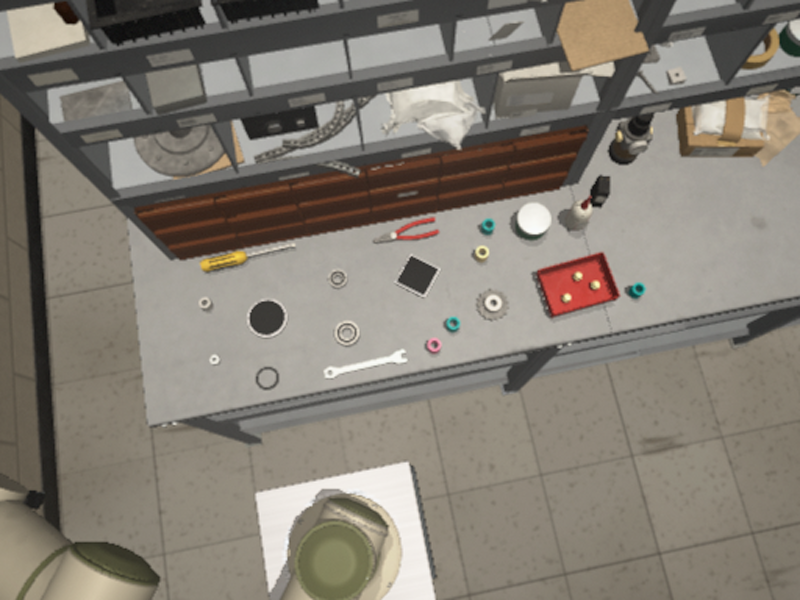

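View pics/scene0.png

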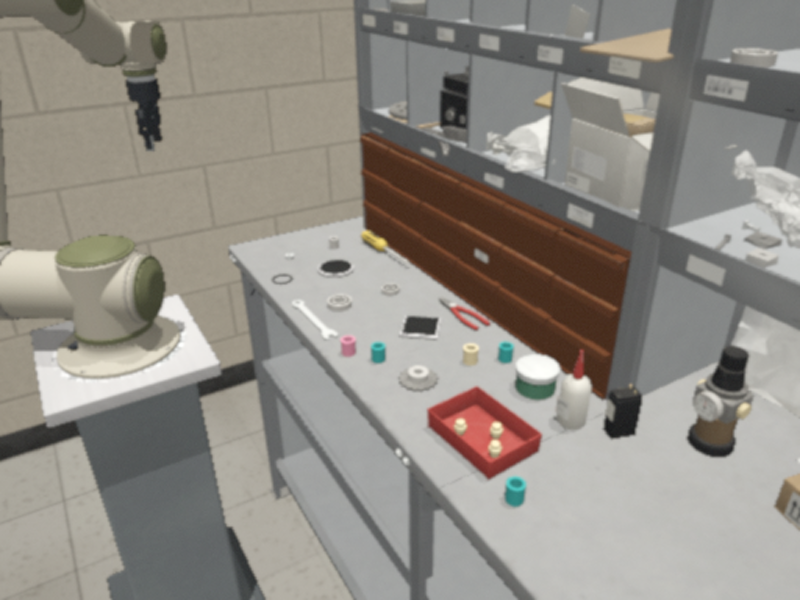

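```bash
cat > h.py <<'E'
import numpy as np, pickle, cv2
from rig import env, optics
def ray(K,R,o,uv,z):
    d=R@np.linalg.solve(K,[uv[0],uv[1],1.]); return o+d*(z-o[2])/d[2]
def wristcam():
    s=env.observe(); r=optics.get_image("wrist"); T=np.array(r["tool_from_camera"])
    R0=np.array(s["tool_rot"]); R=R0@T[:3,:3]; o=np.array(s["position"])+R0@T[:3,3]
    return r["image"],np.array(r["intrinsics"]),R,o,s
def togo(p,s=None,up=None):
    """world target TCP -> tool-axis shift fraction"""
    s=s or env.observe()
    return np.round(np.array(s["tool_rot"]).T@(np.array(p)-s["position"])/.5,4)
E
python3 - <<'E'
from h import *
d=pickle.load(open("cams.pkl","rb"))
t=d["top"]; 
for n,uv,z in [("round",(267,318),.01),("square",(417,276),.01),("sprocket",(492,303),.02),("small",(338,278),.012),("large",(347,332),.015),("steel",(205,302),.026),("brass",(482,252),.032),("teal1",(488,226),.03),("teal2",(453,324),.03),("pink",(434,345),.03),("plier",(377,240),0),("screwdr",(290,247),0.0),("wrench",(405,353),0),("jar",(534,220),.05)]:
    print(n,np.round(ray(t["intrinsics"],t["orientation"],t["origin"],np.array(uv)/1.5625,z),3))
img,K,R,o,s=wristcam()
print(K.tolist(),o,R.round(3).tolist())
cv2.imwrite("pics/w0.png",img[:,:,::-1])
for p in [(.36,.3,0.2)]: print(togo(p,s))
E
```

```text
round [0.499 0.08  0.01 ]
square [ 0.529 -0.255  0.01 ]
sprocket [ 0.435 -0.4    0.02 ]
small [ 0.558 -0.085  0.012]
large [ 0.434 -0.083  0.015]
steel [0.556 0.203 0.026]
brass [ 0.548 -0.403  0.032]
teal1 [ 0.605 -0.43   0.03 ]
teal2 [ 0.404 -0.307  0.03 ]
pink [ 0.367 -0.258  0.03 ]
plier [ 0.632 -0.185  0.   ]
screwdr [0.654 0.009 0.   ]
wrench [ 0.368 -0.196  0.   ]
jar [ 0.592 -0.527  0.05 ]
[[307.2738148345489, 0.0, 251.68238391970868], [0.0, 307.2738148345489, 188.12616668008843], [0.0, 0.0, 1.0]] [0.14562581 0.53479863 0.37279019] [[0.398, 0.872, 0.286], [0.918, -0.378, -0.125], [-0.001, 0.312, -0.95]]
[-0.4223 -0.2627  0.0998]
```

View pics/w0.png

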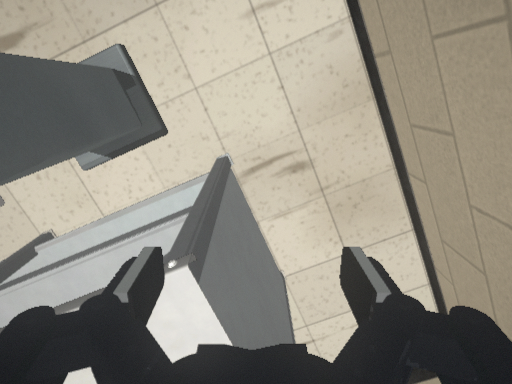

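Emit:
{"name": "arm_command", "arguments": {
  "commands": [-1,-0.43,-0.309,0.05,0,0,0,-1,-0.43,-0.309,0.05,0,0,0,-1,-0.43,-0.309,0.05,0,0,0,-1,-0.43,-0.309,0.05,0,0,0,-1,-0.43,-0.309,0.05,0,0,0,-1,-0.43,-0.309,0.05,0,0,0,-1,-0.43,-0.309,0.05,0,0,0,-1,-0.43,-0.309,0.05,0,0,0]
}}

```text
time_s: 0.82
position: [0.3559, 0.2748, 0.2249]
tool_rot: [[-0.916, 0.402, -0.001], [0.402, 0.916, -0.001], [0.0, -0.001, -1.0]]
ft_force: [0.6, 0.5, -0.4]
grip_width: 0.0856
gripper_force: 0.0
```

Emit:
{"name": "arm_command", "arguments": {
  "commands": [-1,-0.43,-0.309,0.05,0,0,0,-1,-0.43,-0.309,0.05,0,0,0,-1,-0.43,-0.309,0.05,0,0,0,-1,-0.43,-0.309,0.05,0,0,0,-1,-0.43,-0.309,0.05,0,0,0,-1,-0.43,-0.309,0.05,0,0,0,-1,-0.43,-0.309,0.05,0,0,0,-1,-0.43,-0.309,0.05,0,0,0,-1,-0.43,-0.309,0.05,0,0,0]
}}

```text
time_s: 1.57
position: [0.4903, 0.0505, 0.2]
tool_rot: [[-0.917, 0.398, -0.001], [0.398, 0.917, 0.001], [0.001, 0.0, -1.0]]
ft_force: [-0.4, 0.2, 0.1]
grip_width: 0.085
gripper_force: 0.0
```

```bash
python3 - <<'E'
from h import *
img,K,R,o,s=wristcam()
pickle.dump((img,K,R,o),open("w1.pkl","wb"))
print(s["time_s"],s["position"],np.round(s["q"],1),np.round(s["tool_rot"],4).tolist())
cv2.imwrite("pics/w1.png",img[:,:,::-1])
E
```

```text
1.5667 [0.49027354 0.05046796 0.19996982] [ -7.9  18.8  88.    0.   73.2 -74.5] [[-0.9172, 0.3984, -0.001], [0.3984, 0.9172, 0.0005], [0.0012, 0.0001, -1.0]]
```

View pics/w1.png

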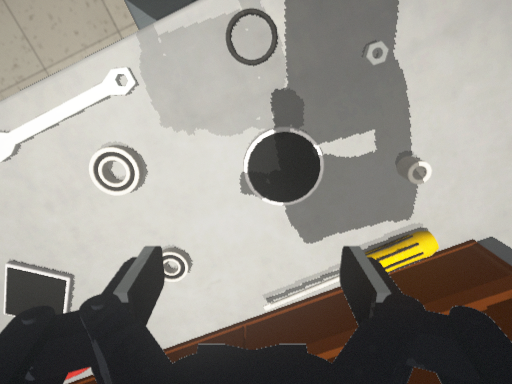

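Emit:
{"name": "arm_command", "arguments": {
  "commands": [-1,-0.258,-0.869,0.16,0,0,0,-1,-0.258,-0.869,0.16,0,0,0,-1,-0.258,-0.869,0.16,0,0,0,-1,-0.258,-0.869,0.16,0,0,0,-1,-0.258,-0.869,0.16,0,0,0,-1,-0.258,-0.869,0.16,0,0,0,-1,-0.258,-0.869,0.16,0,0,0,-1,-0.258,-0.869,0.16,0,0,0,-1,-0.258,-0.869,0.16,0,0,0,-1,-0.258,-0.869,0.16,0,0,0,-1,-0.258,-0.869,0.16,0,0,0,-1,-0.258,-0.869,0.16,0,0,0]
}}

```text
time_s: 2.62
position: [0.4355, -0.404, 0.1192]
tool_rot: [[-0.917, 0.4, -0.0], [0.4, 0.917, -0.001], [-0.0, -0.001, -1.0]]
ft_force: [-1.0, 0.9, 0.8]
grip_width: 0.0853
gripper_force: 0.0
```

Emit:
{"name": "arm_command", "arguments": {
  "commands": [-1,0,0,0,0,0,0,-1,0,0,0,0,0,0,-1,0,0,0,0,0,0]
}}

```text
time_s: 2.87
position: [0.4369, -0.3978, 0.1208]
tool_rot: [[-0.919, 0.395, 0.0], [0.395, 0.919, 0.0], [-0.0, 0.0, -1.0]]
ft_force: [0.0, 0.4, 0.0]
grip_width: 0.0855
gripper_force: 0.0
```

```bash
cat >> h.py <<'E'
def rectify(cam,c,z,half=.06,ppm=2000):
    """metric top-down view of plane z round c: col ~ +x world, row ~ +y world"""
    img,K,R,o=cam[:4]; n=int(2*half*ppm)
    P=K@R.T@np.column_stack([[1,0,0],[0,1,0],np.array([0,0,z])-o])
    A=np.array([[1/ppm,0,c[0]-half],[0,1/ppm,c[1]-half],[0,0,1]])
    return cv2.warpPerspective(img,np.linalg.inv(P@A),(n,n),flags=cv2.INTER_LINEAR) if False else cv2.warpPerspective(img,P@A,(n,n),flags=cv2.INTER_LINEAR|cv2.WARP_INVERSE_MAP)
def circle(cam,c,z,r,search=.02,ppm=2000):
    """best-centred circle of radius r at height z near c; returns xy, score, rectified picture"""
    im=rectify(cam,c,z,search+r+.01,ppm); g=cv2.GaussianBlur(cv2.cvtColor(im,cv2.COLOR_RGB2GRAY).astype(np.float32),(0,0),2)
    gx=cv2.Sobel(g,cv2.CV_32F,1,0); gy=cv2.Sobel(g,cv2.CV_32F,0,1)
    m=np.hypot(gx,gy)+1e-3; w=np.minimum(m,40)/m; gx*=w; gy*=w
    k=int((r+.004)*ppm); Y,X=np.mgrid[-k:k+1,-k:k+1].astype(np.float32); d=np.hypot(X,Y)+1e-6
    ring=np.exp(-.5*((d-r*ppm)/1.5)**2); ring/=ring.sum()
    sc=np.abs(cv2.filter2D(gx,-1,ring*X/d)+cv2.filter2D(gy,-1,ring*Y/d))
    n=sc.shape[0]//2; q=int(search*ppm); S=sc[n-q:n+q+1,n-q:n+q+1]
    i,j=np.unravel_index(S.argmax(),S.shape); 
    xy=np.array([c[0]+(j-q)/ppm,c[1]+(i-q)/ppm])
    cv2.circle(im,(int(j-q+n),int(i-q+n)),int(r*ppm),(255,0,0),1); cv2.circle(im,(int(j-q+n),int(i-q+n)),2,(255,0,0),-1)
    return xy,float(S.max()),im
def sheet(ims,fn):
    h=300; cv2.imwrite(fn,np.hstack([cv2.resize(i,(h,h)) for i in ims])[:,:,::-1][:, :800])
E
python3 - <<'E'
from h import *
cam=wristcam(); pickle.dump(cam[:4],open("w2.pkl","wb")); s=cam[4]
print(s["time_s"],s["position"])
w1=pickle.load(open("w1.pkl","rb"))
L=[]
for n,cm,c,z,rs in [("sprhub",cam,(.435,-.4),.02,(.018,)),("sprbot",cam,(.435,-.4),.006,(.035,)),("brass",cam,(.548,-.403),.032,(.014,)),
  ("round_out",w1,(.499,.08),.01,(.043,)),("round_pad",w1,(.499,.08),.01,(.0385,)),("large",w1,(.434,-.083),.015,(.026,)),("small",w1,(.558,-.085),.012,(.02,)),("steel",w1,(.556,.203),.026,(.012,))]:
    for r in rs:
        xy,sc,im=circle(cm,c,z,r); print(n,xy.round(4),round(sc,1)); L.append(cv2.resize(im,(200,200)))
cv2.imwrite("pics/sheet1.png",np.vstack([np.hstack(L[:4]),np.hstack(L[4:])])[:,:,::-1])
E
```

```text
2.8667 [ 0.43686515 -0.39775643  0.12083206]
sprhub [ 0.4375 -0.4045] 37.1
sprbot [ 0.436  -0.4035] 18.6
brass [ 0.551  -0.4055] 38.2
round_out [0.5045 0.0795] 25.5
round_pad [0.505  0.0795] 38.6
large [ 0.4365 -0.0835] 36.8
small [ 0.562  -0.0845] 22.3
steel [0.5585 0.2025] 30.2
```

View pics/sheet1.png

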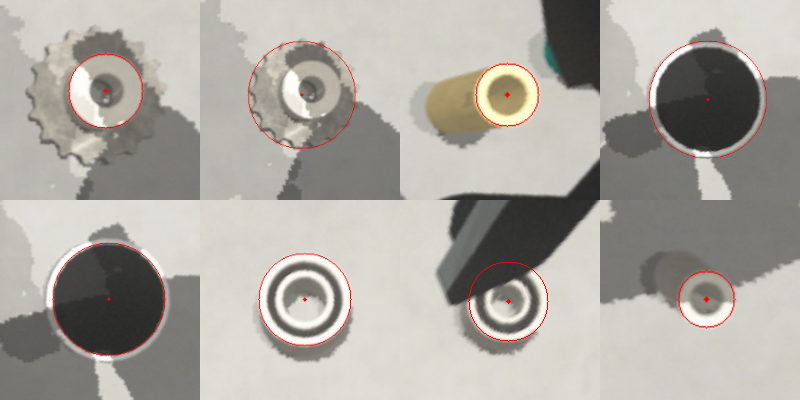

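Emit:
{"name": "arm_command", "arguments": {
  "commands": [-1,-0.006,-0.012,0.08,0,0,0,-1,-0.006,-0.012,0.12,0,0,0,-1,-0.006,-0.012,0.16,0,0,0,-1,-0.006,-0.012,0.18,0,0,0,-1,-0.006,-0.012,0.188,0,0,0,-1,-0.006,-0.012,0.188,0,0,0,-1,-0.006,-0.012,0.188,0,0,0,-1,-0.006,-0.012,0.188,0,0,0]
}}

```text
time_s: 3.58
position: [0.4369, -0.4068, 0.0277]
tool_rot: [[-0.918, 0.397, 0.001], [0.397, 0.918, -0.002], [-0.002, -0.001, -1.0]]
ft_force: [-0.0, -0.4, 0.1]
grip_width: 0.0857
gripper_force: 0.0
```

```bash
python3 - <<'E'
from h import *
s=env.observe(); print(np.round(s["position"],4), togo((.4375,-.4045,.027),s), np.round(s["qvel"],2))
E
```

```text
[ 0.4369 -0.4068  0.0277] [0.0007 0.0046 0.0013] [-0.18 -0.06  0.24  0.06 -0.15  0.1 ]
```

Emit:
{"name": "arm_command", "arguments": {
  "commands": [1,0,0,0,0,0,0,1,0,0,0,0,0,0,1,0,0,0,0,0,0,1,0,0,0,0,0,0,1,0,0,0,0,0,0,1,0,0,0,0,0,0,1,0,0,0,0,0,0,1,0,0,0,0,0,0,1,0,0,0,0,0,0],
  "newtons": 45
}}

```text
time_s: 4.33
position: [0.4365, -0.4064, 0.0269]
tool_rot: [[-0.918, 0.397, 0.0], [0.397, 0.918, -0.0], [-0.0, -0.0, -1.0]]
ft_force: [0.3, 1.0, 4.3]
grip_width: 0.0338
gripper_force: 44.8
```

Emit:
{"name": "arm_command", "arguments": {
  "commands": [1,0,0,-0.05,0,0,0,1,0,0,-0.1,0,0,0,1,0,0,-0.15,0,0,0,1,0,0,-0.188,0,0,0,1,0,0,-0.188,0,0,0,1,0,0,-0.188,0,0,0]
}}

```text
time_s: 4.83
position: [0.4363, -0.4065, 0.1204]
tool_rot: [[-0.918, 0.398, 0.0], [0.398, 0.918, -0.001], [-0.001, -0.0, -1.0]]
ft_force: [-0.0, -0.1, -3.0]
grip_width: 0.0335
gripper_force: 45.9
```

```bash
cat >> h.py <<'E'
R0=np.array([[-.918,.397,0],[.397,.918,0],[0,0,-1.]])
def cmd(frm,to): return np.round(R0.T@(np.array(to)-np.array(frm))/.5,3)
def wcam(cmdpos):
    """wrist camera with the pose taken from the commanded position"""
    r=optics.get_image("wrist"); T=np.array(r["tool_from_camera"])
    return r["image"],np.array(r["intrinsics"]),R0@T[:3,:3],np.array(cmdpos)+R0@T[:3,3]
E
python3 - <<'E'
from h import *
c=(.4375,-.4062,.120); cam=wcam(c); s=env.observe()
print(np.round(s["position"],4),s["grip_width"],s["gripper_force"],np.round(s["ft_force"],1))
im=cam[0].copy(); cv2.imwrite("pics/g1.png",cv2.resize(im,(800,600))[:,:,::-1])
# hub top 20-7=.. above underside: TCP was 26 mm above underside => hub top 6 mm below TCP
print(circle(cam,c,c[2]-.006,.018,.012)[:2], circle(cam,c,c[2]-.020,.035,.012)[:2])
print(cmd(c,(.506,.0795,.12)))
E
```

```text
[ 0.436  -0.4061  0.1192] 0.03344992852061649 45.93895542253449 [ 0.3 -0.2 -2.5]
(array([ 0.4365, -0.4072]), 25.330556869506836) (array([ 0.4345, -0.4067]), 13.298408508300781)
[0.26  0.946 0.   ]
```

View pics/g1.png

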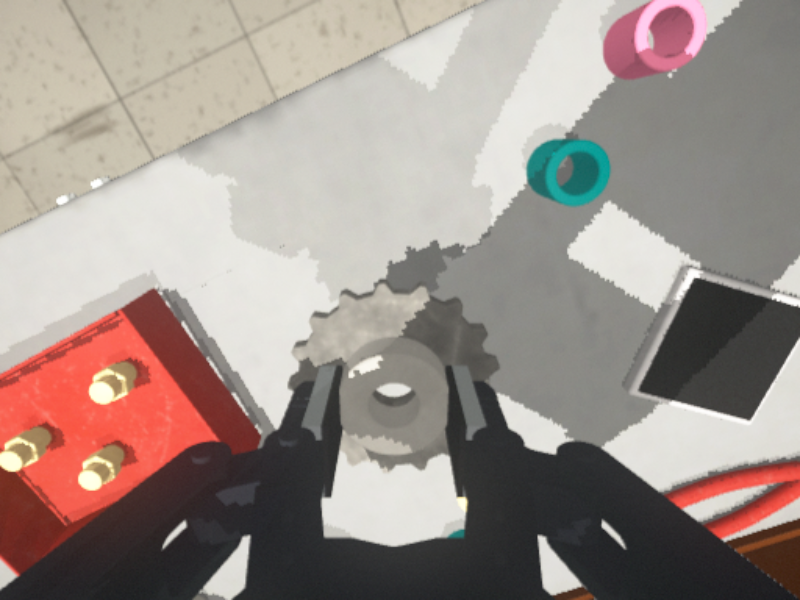

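Emit:
{"name": "arm_command", "arguments": {
  "commands": [1,0.26,0.946,-0.06,0,0,0,1,0.26,0.946,-0.06,0,0,0,1,0.26,0.946,-0.06,0,0,0,1,0.26,0.946,-0.06,0,0,0,1,0.26,0.946,-0.06,0,0,0,1,0.26,0.946,-0.06,0,0,0,1,0.26,0.946,-0.06,0,0,0,1,0.26,0.946,-0.06,0,0,0,1,0.26,0.946,-0.06,0,0,0,1,0.26,0.946,-0.06,0,0,0,1,0.26,0.946,-0.06,0,0,0,1,0.26,0.946,-0.06,0,0,0]
}}

```text
time_s: 5.88
position: [0.5042, 0.0821, 0.1488]
tool_rot: [[-0.918, 0.397, -0.003], [0.397, 0.918, 0.001], [0.003, -0.001, -1.0]]
ft_force: [1.3, -0.3, -1.8]
grip_width: 0.0335
gripper_force: 46.0
```

Emit:
{"name": "arm_command", "arguments": {
  "commands": [1,0,0,0,0,0,0,1,0,0,0,0,0,0,1,0,0,0,0,0,0,1,0,0,0,0,0,0]
}}

```text
time_s: 6.22
position: [0.5048, 0.0783, 0.1495]
tool_rot: [[-0.917, 0.399, -0.002], [0.399, 0.917, -0.0], [0.002, -0.001, -1.0]]
ft_force: [-0.1, -0.7, -2.1]
grip_width: 0.0335
gripper_force: 46.1
```

```bash
cat >> h.py <<'E'
def look(n=4):
    """several wrist pictures; each with its own pose reading, pose averaged; returns cam + mean position"""
    P=[];Rs=[]
    for _ in range(n):
        r=optics.get_image("wrist"); s=env.observe(); P.append(s["position"]); Rs.append(s["tool_rot"])
    T=np.array(r["tool_from_camera"]); R=np.mean(Rs,0); p=np.mean(P,0)
    return (r["image"],np.array(r["intrinsics"]),R@T[:3,:3],p+R@T[:3,3]),p,R,np.std(P,0)
E
python3 - <<'E'
from h import *
cam,p,R,sd=look()
print(p.round(4),sd.round(5),R.round(4).tolist())
print("stand",circle(cam,(.505,.08),.01,.043,.01)[:2],circle(cam,(.505,.08),.01,.0385,.01)[:2])
a=circle(cam,p,p[2]-.006,.018,.01); b=circle(cam,p,p[2]-.02,.035,.01)
print("hub",a[:2],b[:2])
x=circle(cam,(.505,.08),.01,.043,.01)[2]
sheet([a[2],x],"pics/s2.png")
E
```

```text
[0.505  0.0782 0.1499] [8.0e-05 1.0e-04 1.8e-04] [[-0.9169, 0.3991, -0.0008], [0.3991, 0.9169, -0.0], [0.0007, -0.0004, -1.0]]
stand (array([0.505, 0.079]), 16.233966827392578) (array([0.5045, 0.079 ]), 26.996097564697266)
hub (array([0.50400299, 0.07721544]), 24.331897735595703) (array([0.50100299, 0.07821544]), 9.499458312988281)
```

View pics/s2.png

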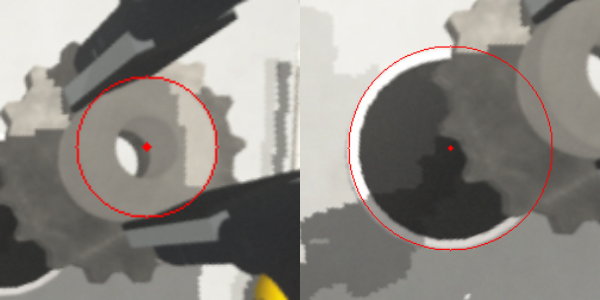

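Emit:
{"name": "arm_command", "arguments": {
  "commands": [1,0,0.0026,0.06,0,0,0,1,0,0.0026,0.13,0,0,0,1,0,0.0026,0.18,0,0,0,1,0,0.0026,0.205,0,0,0,1,0,0.0026,0.215,0,0,0,1,0,0.0026,0.221,0,0,0,1,0,0.0026,0.225,0,0,0,1,0,0.0026,0.225,0,0,0,1,0,0.0026,0.225,0,0,0]
}}

```text
time_s: 7.17
position: [0.5061, 0.0803, 0.0387]
tool_rot: [[-0.918, 0.398, 0.002], [0.398, 0.918, -0.0], [-0.002, 0.001, -1.0]]
ft_force: [0.7, -0.4, -1.5]
grip_width: 0.0336
gripper_force: 46.1
```

```bash
python3 - <<'E'
from h import *
s=env.observe(); print(np.round(s["position"],4),np.round(s["ft_force"],1))
E
```

```text
[0.5061 0.0803 0.0387] [ 0.7 -0.4 -1.5]
```

Emit:
{"name": "arm_command", "arguments": {
  "commands": [1,0,0,0.001,0,0,0,1,0,0,0.002,0,0,0,1,0,0,0.003,0,0,0,1,0,0,0.003,0,0,0]
}}

```text
time_s: 7.5
position: [0.5059, 0.0804, 0.0369]
tool_rot: [[-0.918, 0.397, 0.001], [0.397, 0.918, -0.0], [-0.001, 0.0, -1.0]]
ft_force: [-1.9, -0.3, 4.1]
grip_width: 0.0337
gripper_force: 46.7
```

Contact felt. Release and rise, aside for a view.

Emit:
{"name": "arm_command", "arguments": {
  "commands": [-0.2,0,0,0,0,0,0,-1,0,0,0,0,0,0,-1,0,0,0,0,0,0,-1,0,0,0,0,0,0,-1,0,0,0,0,0,0,-1,0,0,-0.05,0,0,0,-1,0,0,-0.13,0,0,0,-1,0,0,-0.2,0,0,0,-1,0,0,-0.24,0,0,0,-1,0,0,-0.24,0,0,0,-1,0,0,-0.24,0,0,0,-1,0,0,-0.24,0,0,0]
}}

```text
time_s: 8.5
position: [0.5051, 0.0804, 0.1554]
tool_rot: [[-0.918, 0.398, -0.002], [0.398, 0.918, 0.0], [0.002, -0.001, -1.0]]
ft_force: [-0.0, -0.4, -0.4]
grip_width: 0.0853
gripper_force: 0.0
```

```bash
python3 - <<'E'
from h import *
cam,p,R,sd=look()
print(p.round(4),sd.round(5),env.observe()["grip_width"])
L=[]
for n,c,z,r in [("stand",(.505,.08),.01,.043),("hub",(.505,.08),.03,.018),("teeth",(.505,.08),.016,.0345),("steel",(.558,.203),.026,.012),("large",(.4365,-.083),.015,.026),("small",(.562,-.084),.012,.02)]:
    xy,sc,im=circle(cam,c,z,r,.01); print(n,xy.round(4),round(sc,1)); L.append(cv2.resize(im,(260,260)))
cv2.imwrite("pics/s3.png",np.vstack([np.hstack(L[:3]),np.hstack(L[3:])])[:,:,::-1])
E
```

```text
[0.5051 0.0804 0.1551] [1.e-04 0.e+00 9.e-05] 0.08549057936347772
stand [0.5045 0.08  ] 29.3
hub [0.506 0.079] 38.7
teeth [0.51   0.0785] 14.7
steel [0.5585 0.2025] 37.5
large [ 0.4365 -0.083 ] 37.7
small [ 0.5665 -0.078 ] 9.5
```

View pics/s3.png

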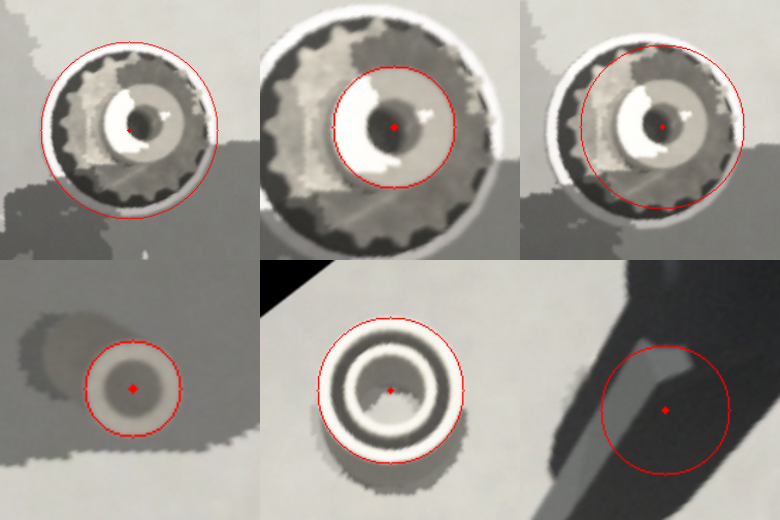

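Emit:
{"name": "arm_command", "arguments": {
  "commands": [-1,-0.234,-0.259,0.07,0,0,0,-1,-0.234,-0.259,0.07,0,0,0,-1,-0.234,-0.259,0.07,0,0,0,-1,-0.234,-0.259,0.07,0,0,0,-1,-0.234,-0.259,0.07,0,0,0,-1,-0.234,-0.259,0.07,0,0,0,-1,-0.234,-0.259,0.07,0,0,0,-1,-0.234,-0.259,0.07,0,0,0,-1,-0.234,-0.259,0.07,0,0,0]
}}

```text
time_s: 9.45
position: [0.5612, -0.0834, 0.1216]
tool_rot: [[-0.918, 0.396, -0.0], [0.396, 0.918, 0.0], [0.0, 0.0, -1.0]]
ft_force: [-0.1, 0.4, -0.7]
grip_width: 0.0852
gripper_force: 0.0
```

```bash
cat >> h.py <<'E'
def aim(p,R,xyz): return np.round(R.T@(np.array(xyz)-p)/.5,4)
E
python3 - <<'E'
from h import *
cam,p,R,sd=look()
print(p.round(4),sd.round(5),env.observe()["time_s"])
xy,sc,im=circle(cam,(.561,-.085),.012,.02,.01); print(xy,sc,aim(p,R,[*xy,.021]))
cv2.imwrite("pics/s4.png",im[:,:,::-1])
E
```

```text
[ 0.5614 -0.0838  0.1217] [7.0e-05 2.2e-04 2.0e-05] 9.65
[ 0.562 -0.085] 35.034934997558594 [-0.002  -0.0017  0.2013]
```

View pics/s4.png

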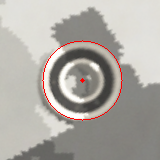

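Emit:
{"name": "arm_command", "arguments": {
  "commands": [-1,-0.002,-0.002,0.06,0,0,0,-1,-0.002,-0.002,0.13,0,0,0,-1,-0.002,-0.002,0.18,0,0,0,-1,-0.002,-0.002,0.198,0,0,0,-1,-0.002,-0.002,0.198,0,0,0,-1,-0.002,-0.002,0.198,0,0,0,0,-0.002,-0.002,0.198,0,0,0,1,-0.002,-0.002,0.198,0,0,0,1,-0.002,-0.002,0.198,0,0,0,1,-0.002,-0.002,0.198,0,0,0,1,-0.002,-0.002,0.198,0,0,0,1,-0.002,-0.002,0.198,0,0,0],
  "newtons": 30
}}

```text
time_s: 10.65
position: [0.5624, -0.0863, 0.0234]
tool_rot: [[-0.918, 0.397, 0.001], [0.397, 0.918, -0.001], [-0.002, 0.0, -1.0]]
ft_force: [-1.4, 0.9, 7.0]
grip_width: 0.038
gripper_force: 29.4
```

Emit:
{"name": "arm_command", "arguments": {
  "commands": [1,0,0,0,0,0,0,1,0,0,0,0,0,0,1,0,0,0,0,0,0]
}}

```text
time_s: 10.9
position: [0.5624, -0.0863, 0.0235]
tool_rot: [[-0.918, 0.398, 0.002], [0.398, 0.918, -0.001], [-0.002, 0.0, -1.0]]
ft_force: [-2.5, 0.7, 7.1]
grip_width: 0.0386
gripper_force: 29.4
```

Emit:
{"name": "arm_command", "arguments": {
  "commands": [1,0,0,-0.05,0,0,0,1,0,0,-0.12,0,0,0,1,0.233,0.259,-0.2,0,0,0,1,0.233,0.259,-0.2,0,0,0,1,0.233,0.259,-0.2,0,0,0,1,0.233,0.259,-0.2,0,0,0,1,0.233,0.259,-0.2,0,0,0,1,0.233,0.259,-0.2,0,0,0,1,0.233,0.259,-0.2,0,0,0,1,0.233,0.259,-0.2,0,0,0,1,0.233,0.259,-0.2,0,0,0]
}}

```text
time_s: 11.82
position: [0.507, 0.0777, 0.1219]
tool_rot: [[-0.917, 0.399, -0.0], [0.399, 0.917, -0.0], [0.0, -0.0, -1.0]]
ft_force: [0.2, 0.2, -0.7]
grip_width: 0.038
gripper_force: 30.7
```

```bash
python3 - <<'E'
from h import *
cam,p,R,sd=look()
print(p.round(4),sd.round(5),env.observe()["time_s"],env.observe()["grip_width"],R.round(4).tolist())
xy,sc,im=circle(cam,p,p[2]-.0115,.02,.01); print("held",xy,sc)
print("stand",circle(cam,(.505,.08),.01,.043,.01)[:2])
cv2.imwrite("pics/s5.png",cam[0][:,:,::-1])
E
```

```text
[0.5069 0.0779 0.122 ] [8.0e-05 1.7e-04 5.0e-05] 12.0167 0.03794737977198651 [[-0.917, 0.3989, -0.0005], [0.3989, 0.917, -0.0], [0.0005, -0.0002, -1.0]]
held [0.50438466 0.07293439] 23.719226837158203
stand (array([0.5045, 0.0795]), 18.513587951660156)
```

View pics/s5.png

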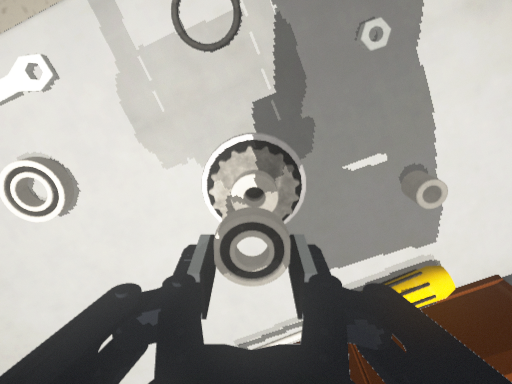

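```bash
python3 - <<'E'
from h import *
cam,p,R,sd=look(2); print(p.round(4))
f=lambda xy:(R[:2,:2].T@(xy-p[:2])*1000).round(1)
for r in (.0075,.008,.0085,.009,.0095,.0105,.0115,.014,.015,.016,.0165):
    xy,sc,_=circle(cam,p,p[2]-.0115,r,.005); print("held",r,f(xy),round(sc,1))
for r in (.018,): xy,sc,im=circle(cam,(.506,.079),.03,r,.006); print("hub",r,f(xy),round(sc,1))
xy,sc,im2=circle(cam,(.505,.08),.01,.0385,.006); print("pad",f(xy),round(sc,1))
E
```

```text
[0.5067 0.0784 0.1221]
held 0.0075 [ 5.2 -0.6] 35.3
held 0.008 [ 5.4 -0.2] 32.4
held 0.0085 [5.6 0.3] 29.5
held 0.009 [-0.4 -0.9] 31.1
held 0.0095 [ 0.1 -1.1] 35.3
held 0.0105 [ 1.  -1.5] 38.9
held 0.0115 [ 1.6 -1.3] 38.9
held 0.014 [ 1.8 -0.8] 16.4
held 0.015 [ 2.1 -1.5] 36.4
held 0.016 [ 1.6 -1.3] 39.1
held 0.0165 [ 1.6 -1.3] 37.6
hub 0.018 [0.5 0.5] 24.0
pad [2.5 0.1] 31.7
```

Emit:
{"name": "arm_command", "arguments": {
  "commands": [1,-0.0014,0.0026,0.05,0,0,0,1,-0.0014,0.0026,0.1,0,0,0,1,-0.0014,0.0026,0.12,0,0,0,1,-0.0014,0.0026,0.13,0,0,0,1,-0.0014,0.0026,0.136,0,0,0,1,-0.0014,0.0026,0.136,0,0,0,1,-0.0014,0.0026,0.136,0,0,0,1,-0.0014,0.0026,0.138,0,0,0,1,-0.0014,0.0026,0.138,0,0,0]
}}

```text
time_s: 12.87
position: [0.508, 0.0798, 0.0538]
tool_rot: [[-0.918, 0.398, 0.001], [0.398, 0.918, -0.0], [-0.001, 0.0, -1.0]]
ft_force: [0.4, 0.6, -0.7]
grip_width: 0.038
gripper_force: 30.7
```

Emit:
{"name": "arm_command", "arguments": {
  "commands": [1,0,0,0.001,0,0,0,1,0,0,0.002,0,0,0,1,0,0,0.002,0,0,0,1,0,0,0.002,0,0,0]
}}

```text
time_s: 13.2
position: [0.5081, 0.0798, 0.0534]
tool_rot: [[-0.918, 0.397, 0.002], [0.397, 0.918, -0.0], [-0.001, 0.0, -1.0]]
ft_force: [-2.9, -0.3, 8.8]
grip_width: 0.0384
gripper_force: 31.6
```

Emit:
{"name": "arm_command", "arguments": {
  "commands": [0,0,0,0,0,0,0,-1,0,0,0,0,0,0,-1,0,0,0,0,0,0,-1,0,0,0,0,0,0,-1,0,0,0,0,0,0,-1,0,0,-0.05,0,0,0,-1,0,0,-0.12,0,0,0,-1,0,0,-0.18,0,0,0,-1,0,0,-0.2,0,0,0,-1,0,0,-0.2,0,0,0,-1,0,0,-0.2,0,0,0,-1,0,0,-0.2,0,0,0]
}}

```text
time_s: 14.2
position: [0.5072, 0.0798, 0.151]
tool_rot: [[-0.918, 0.398, -0.002], [0.398, 0.918, 0.0], [0.002, -0.001, -1.0]]
ft_force: [0.6, 0.2, -0.7]
grip_width: 0.0855
gripper_force: 0.0
```

```bash
python3 - <<'E'
from h import *
cam,p,R,sd=look(2); print(p.round(4))
f=lambda xy:(R[:2,:2].T@(xy-p[:2])*1000).round(1)
L=[]
for n,c,z,r in [("stand",(.505,.08),.01,.043),("bearing",(.506,.08),.042,.02),("steel",(.558,.203),.026,.012)]:
    xy,sc,im=circle(cam,c,z,r,.01); print(n,xy.round(4),f(xy),round(sc,1)); L.append(im)
print(aim(p,R,(xy[0],xy[1],.15)))
x=cv2.resize(cam[0][100:260,150:350],(500,400)); cv2.imwrite("pics/s6.png",np.hstack([x,cv2.resize(L[1],(300,300)).copy() if 0 else cv2.resize(L[1],(300,400))])[:,:,::-1])
E
```

```text
[0.5072 0.0798 0.1509]
stand [0.5045 0.08  ] [ 2.5 -0.9] 29.0
bearing [0.5065 0.0795] [ 0.5 -0.6] 35.2
steel [0.5585 0.202 ] [  1.5 132.5] 36.3
[0.0029 0.265  0.0017]
```

View pics/s6.png

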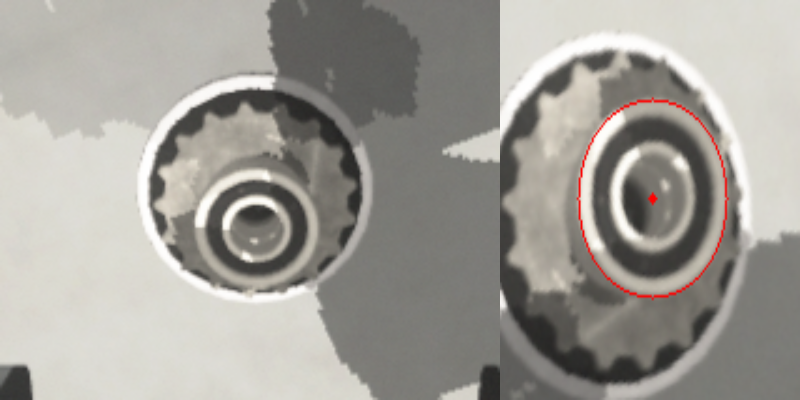

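Emit:
{"name": "arm_command", "arguments": {
  "commands": [-1,0.003,0.267,0.04,0,0,0,-1,0.003,0.267,0.04,0,0,0,-1,0.003,0.267,0.04,0,0,0,-1,0.003,0.267,0.04,0,0,0,-1,0.003,0.267,0.04,0,0,0,-1,0.003,0.267,0.04,0,0,0,-1,0.003,0.267,0.04,0,0,0]
}}

```text
time_s: 14.88
position: [0.559, 0.2018, 0.132]
tool_rot: [[-0.917, 0.398, -0.001], [0.398, 0.917, -0.001], [0.001, -0.001, -1.0]]
ft_force: [0.6, -0.6, -0.3]
grip_width: 0.0856
gripper_force: 0.0
```

```bash
python3 - <<'E'
from h import *
cam,p,R,sd=look(3); print(p.round(4),sd)
f=lambda xy:(R[:2,:2].T@(xy-p[:2])*1000).round(1)
xy,sc,im=circle(cam,(.558,.203),.026,.012,.01); print(xy.round(4),f(xy),round(sc,1))
E
```

```text
[0.5593 0.2017 0.1325] [7.16427035e-05 4.71662501e-05 1.15068862e-04]
[0.559 0.203] [0.8 1.1] 37.2
```

Emit:
{"name": "arm_command", "arguments": {
  "commands": [-1,0.0016,0.003,0.06,0,0,0,-1,0.0016,0.003,0.13,0,0,0,-1,0.0016,0.003,0.18,0,0,0,-1,0.0016,0.003,0.205,0,0,0,-1,0.0016,0.003,0.205,0,0,0,-1,0.0016,0.003,0.205,0,0,0,0,0.0016,0.003,0.205,0,0,0,1,0.0016,0.003,0.205,0,0,0,1,0.0016,0.003,0.205,0,0,0,1,0.0016,0.003,0.205,0,0,0,1,0.0016,0.003,0.205,0,0,0,1,0.0016,0.003,0.205,0,0,0]
}}

```text
time_s: 16.03
position: [0.5595, 0.2047, 0.0304]
tool_rot: [[-0.918, 0.397, 0.001], [0.397, 0.918, 0.0], [-0.001, 0.0, -1.0]]
ft_force: [-0.2, 0.3, 4.4]
grip_width: 0.0224
gripper_force: 29.7
```

Emit:
{"name": "arm_command", "arguments": {
  "commands": [1,0,0,0,0,0,0,1,0,0,0,0,0,0,1,0,0,0,0,0,0,1,0,0,0,0,0,0]
}}

```text
time_s: 16.37
position: [0.5596, 0.2047, 0.0304]
tool_rot: [[-0.918, 0.397, 0.001], [0.397, 0.918, 0.0], [-0.001, 0.001, -1.0]]
ft_force: [-1.6, -1.1, 6.6]
grip_width: 0.0222
gripper_force: 29.9
```

Emit:
{"name": "arm_command", "arguments": {
  "commands": [1,0,0,-0.06,0,0,0,1,0,0,-0.13,0,0,0,1,0,0,-0.2,0,0,0,1,-0.0036,-0.27,-0.2,0,0,0,1,-0.0036,-0.27,-0.2,0,0,0,1,-0.0036,-0.27,-0.2,0,0,0,1,-0.0036,-0.27,-0.2,0,0,0,1,-0.0036,-0.27,-0.2,0,0,0,1,-0.0036,-0.27,-0.2,0,0,0,1,-0.0036,-0.27,-0.2,0,0,0,1,-0.0036,-0.27,-0.2,0,0,0]
}}

```text
time_s: 17.28
position: [0.5077, 0.0811, 0.1296]
tool_rot: [[-0.918, 0.396, 0.0], [0.396, 0.918, 0.0], [-0.0, 0.0, -1.0]]
ft_force: [0.2, -0.3, -0.9]
grip_width: 0.0225
gripper_force: 29.8
```

```bash
python3 - <<'E'
from h import *
cam,p,R,sd=look(2); print(p.round(4),sd)
f=lambda xy:(R[:2,:2].T@(xy-p[:2])*1000).round(1)
for r in (.008,.0085,.009,.012): 
  xy,sc,im=circle(cam,p,p[2]-.0044,r,.005); print("bush",r,f(xy),round(sc,1))
xy,sc,im=circle(cam,(.506,.0795),.042,.02,.006); print("bearing",f(xy),round(sc,1))
xy,sc,im2=circle(cam,(.505,.08),.01,.0385,.006); print("pad",f(xy),round(sc,1))
cv2.imwrite("pics/s7.png",cam[0][:,:,::-1])
E
```

```text
[0.5076 0.081  0.1296] [3.24816685e-05 5.15731560e-05 1.06113930e-05]
bush 0.008 [-1.7 -1.4] 19.0
bush 0.0085 [-2.2 -1.2] 18.4
bush 0.009 [-2.2 -1.2] 16.2
bush 0.012 [-2.2 -1.2] 13.6
bearing [ 0.9 -2. ] 20.9
pad [ 2.3 -2.6] 33.4
```

View pics/s7.png

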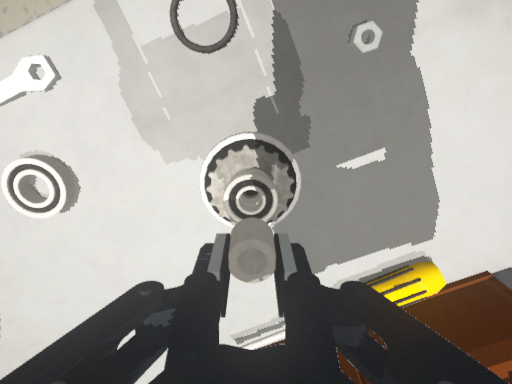

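```bash
python3 - <<'E'
from h import *
cam,p,R,sd=look(1)
f=lambda xy:(R[:2,:2].T@(xy-p[:2])*1000).round(1)
for dz in (.012,.008,.0044,.002,0,-.003):
  print(dz,[(r,*f(xy),round(sc,1)) for r in (.0075,.008,.0085,.012) for xy,sc,_ in [circle(cam,p,p[2]-dz,r,.008)]])
g=cv2.cvtColor(cam[0],cv2.COLOR_RGB2GRAY); print(g[215:292:2,253].tolist())
print(g[250,218:290:2].tolist())
E
```

```text
0.012 [(0.0075, np.float64(-9.5), np.float64(-1.9), 17.6), (0.008, np.float64(-7.8), np.float64(-1.6), 18.1), (0.0085, np.float64(-6.6), np.float64(-1.5), 18.9), (0.012, np.float64(-4.8), np.float64(-6.1), 15.6)]
0.008 [(0.0075, np.float64(-2.6), np.float64(-1.0), 17.9), (0.008, np.float64(-4.4), np.float64(-1.4), 18.8), (0.0085, np.float64(-4.4), np.float64(-1.4), 19.0), (0.012, np.float64(-1.9), np.float64(-5.7), 14.9)]
0.0044 [(0.0075, np.float64(-1.1), np.float64(-1.2), 18.4), (0.008, np.float64(-1.7), np.float64(-1.4), 19.1), (0.0085, np.float64(-2.2), np.float64(-1.2), 18.3), (0.012, np.float64(-9.3), np.float64(-1.4), 14.9)]
0.002 [(0.0075, np.float64(-0.6), np.float64(-1.4), 18.7), (0.008, np.float64(-0.6), np.float64(-1.4), 19.0), (0.0085, np.float64(-0.6), np.float64(-1.4), 17.7), (0.012, np.float64(-9.3), np.float64(-1.4), 15.7)]
0 [(0.0075, np.float64(1.0), np.float64(-1.5), 19.0), (0.008, np.float64(1.0), np.float64(-1.5), 18.8), (0.0085, np.float64(0.5), np.float64(-1.3), 16.8), (0.012, np.float64(-9.3), np.float64(-1.4), 16.6)]
-0.003 [(0.0075, np.float64(3.2), np.float64(-1.4), 19.1), (0.008, np.float64(2.8), np.float64(-1.2), 17.9), (0.0085, np.float64(2.6), np.float64(-1.6), 15.2), (0.012, np.float64(-9.3), np.float64(-1.4), 18.2)]
[61, 92, 127, 126, 127, 127, 125, 125, 130, 125, 128, 126, 131, 138, 139, 137, 136, 127, 123, 125, 125, 123, 124, 128, 125, 130, 128, 128, 125, 123, 136, 138, 140, 188, 214, 228, 228, 227, 227]
[118, 118, 120, 57, 55, 66, 128, 138, 140, 138, 137, 134, 137, 131, 121, 124, 125, 127, 124, 124, 122, 130, 139, 138, 139, 140, 140, 137, 124, 49, 46, 70, 116, 114, 116, 117]
```

```bash
python3 - <<'E'
from h import *
cam,p,R,sd=look(1); img,K,Rc,o=cam
t=np.linspace(0,2*np.pi,73)
for x in (-.003,0,.003):
  for r in (.008,.012):
    P=p[:,None]+R@np.array([x+r*np.cos(t),-.0013+r*np.sin(t),.0044+0*t]); q=K@(Rc.T@(P-o[:,None])); q=q[:2]/q[2]
    print(x,r,q[1].min().round(1),q[1].max().round(1),q[0].min().round(1),q[0].max().round(1))
# vertical & horizontal profile of red minus etc averaged
g=cv2.cvtColor(img,cv2.COLOR_RGB2GRAY).astype(float); print(g[232:286,249:257].mean(1).round(0).astype(int).tolist())
E
```

```text
-0.003 0.008 253.0 282.2 234.9 268.4
-0.003 0.012 245.4 289.2 226.5 276.8
0 0.008 247.3 276.9 234.8 268.5
0 0.012 239.6 283.9 226.3 277.0
0.003 0.008 241.6 271.5 234.7 268.6
0.003 0.012 233.8 278.7 226.2 277.1
[127, 125, 125, 126, 127, 126, 127, 132, 138, 138, 138, 138, 138, 136, 136, 135, 131, 126, 125, 124, 124, 125, 123, 124, 124, 124, 123, 125, 126, 126, 126, 126, 127, 128, 127, 125, 124, 124, 125, 126, 124, 124, 131, 136, 137, 138, 138, 146, 164, 180, 196, 218, 228, 228]
```

Emit:
{"name": "arm_command", "arguments": {
  "commands": [1,0,-0.0022,0.04,0,0,0,1,0,-0.0022,0.08,0,0,0,1,0,-0.0022,0.1,0,0,0,1,0,-0.0022,0.108,0,0,0,1,0,-0.0022,0.112,0,0,0,1,0,-0.0022,0.112,0,0,0,1,0,-0.0022,0.112,0,0,0]
}}

```text
time_s: 18.07
position: [0.5073, 0.0791, 0.0744]
tool_rot: [[-0.918, 0.397, 0.001], [0.397, 0.918, -0.0], [-0.001, 0.0, -1.0]]
ft_force: [0.2, 0.8, -1.2]
grip_width: 0.0225
gripper_force: 29.8
```

Emit:
{"name": "arm_command", "arguments": {
  "commands": [1,0,0,0.001,0,0,0,1,0,0,0.002,0,0,0,1,0,0,0.002,0,0,0]
}}

```text
time_s: 18.32
position: [0.507, 0.079, 0.0731]
tool_rot: [[-0.918, 0.397, 0.001], [0.397, 0.918, -0.0], [-0.001, 0.0, -1.0]]
ft_force: [-0.4, -0.5, -0.6]
grip_width: 0.0224
gripper_force: 29.8
```

Emit:
{"name": "arm_command", "arguments": {
  "commands": [1,0,0,0.001,0,0,0,1,0,0,0.002,0,0,0,1,0,0,0.002,0,0,0]
}}

```text
time_s: 18.57
position: [0.5071, 0.0789, 0.0723]
tool_rot: [[-0.918, 0.398, 0.001], [0.398, 0.918, -0.0], [-0.001, 0.0, -1.0]]
ft_force: [-1.5, 0.6, 4.7]
grip_width: 0.0227
gripper_force: 30.4
```

Emit:
{"name": "arm_command", "arguments": {
  "commands": [0.2,0,0,0,0,0,0,-0.5,0,0,0,0,0,0,-1,0,0,0,0,0,0,-1,0,0,0,0,0,0,-1,0,0,0,0,0,0,-1,0,0,-0.05,0,0,0,-1,0,0,-0.12,0,0,0,-1,0,0,-0.17,0,0,0,-1,0,0,-0.17,0,0,0,-1,0,0,-0.17,0,0,0,-1,0,0,-0.17,0,0,0]
}}

```text
time_s: 19.48
position: [0.5064, 0.079, 0.1561]
tool_rot: [[-0.918, 0.397, -0.001], [0.397, 0.918, 0.0], [0.001, -0.0, -1.0]]
ft_force: [-0.2, 0.7, -0.4]
grip_width: 0.0853
gripper_force: 0.0
```

```bash
python3 - <<'E'
from h import *
cam,p,R,sd=look(2); print(p.round(4))
f=lambda xy:(R[:2,:2].T@(xy-p[:2])*1000).round(1)
for n,c,z,r in [("stand",(.505,.08),.01,.043),("bearing",(.506,.08),.042,.02),("bush",(.506,.08),.068,.012),("large",(.4365,-.083),.015,.026)]:
    xy,sc,im=circle(cam,c,z,r,.008); print(n,xy.round(4),f(xy),round(sc,1))
print(aim(p,R,(xy[0],xy[1],.12)))
E
```

```text
[0.5063 0.079  0.1556]
stand [0.5045 0.08  ] [2.  0.2] 28.8
bearing [0.5065 0.079 ] [-0.2  0.1] 28.3
bush [0.508 0.077] [-2.4 -1.2] 21.4
large [ 0.4365 -0.083 ] [  -0.4 -176.4] 37.6
[-0.0009 -0.3528  0.0716]
```

Emit:
{"name": "arm_command", "arguments": {
  "commands": [-1,-0.001,-0.351,0,0,0,0,-1,-0.001,-0.351,0,0,0,0,-1,-0.001,-0.351,0.07,0,0,0,-1,-0.001,-0.351,0.07,0,0,0,-1,-0.001,-0.351,0.07,0,0,0,-1,-0.001,-0.351,0.07,0,0,0,-1,-0.001,-0.351,0.07,0,0,0,-1,-0.001,-0.351,0.07,0,0,0,-1,-0.001,-0.351,0.07,0,0,0]
}}

```text
time_s: 20.33
position: [0.438, -0.0813, 0.122]
tool_rot: [[-0.918, 0.396, 0.0], [0.396, 0.918, 0.0], [-0.0, 0.0, -1.0]]
ft_force: [-0.2, -1.4, -0.5]
grip_width: 0.0856
gripper_force: 0.0
```

```bash
python3 - <<'E'
from h import *
cam,p,R,sd=look(3); print(p.round(4),sd)
f=lambda xy:(R[:2,:2].T@(xy-p[:2])*1000).round(1)
xy,sc,im=circle(cam,(.4365,-.083),.015,.026,.01); print(xy.round(4),f(xy),round(sc,1))
E
```

```text
[ 0.438  -0.0814  0.122 ] [4.51617353e-05 6.33683870e-05 8.57478012e-06]
[ 0.436  -0.0835] [ 1.  -2.7] 27.3
```

Emit:
{"name": "arm_command", "arguments": {
  "commands": [-1,0.0024,-0.0032,0.06,0,0,0,-1,0.0024,-0.0032,0.13,0,0,0,-1,0.0024,-0.0032,0.18,0,0,0,-1,0.0024,-0.0032,0.2,0,0,0,-1,0.0024,-0.0032,0.2,0,0,0,-1,0.0024,-0.0032,0.2,0,0,0,0,0.0024,-0.0032,0.2,0,0,0,1,0.0024,-0.0032,0.2,0,0,0,1,0.0024,-0.0032,0.2,0,0,0,1,0.0024,-0.0032,0.2,0,0,0,1,0.0024,-0.0032,0.2,0,0,0,1,0.0024,-0.0032,0.2,0,0,0],
  "newtons": 40
}}

```text
time_s: 21.48
position: [0.4363, -0.0834, 0.023]
tool_rot: [[-0.918, 0.397, 0.002], [0.397, 0.918, -0.001], [-0.002, -0.0, -1.0]]
ft_force: [-1.6, 1.4, 10.1]
grip_width: 0.0504
gripper_force: 39.7
```

Emit:
{"name": "arm_command", "arguments": {
  "commands": [1,0,0,0,0,0,0,1,0,0,0,0,0,0,1,0,0,0,0,0,0]
}}

```text
time_s: 21.73
position: [0.4363, -0.0834, 0.023]
tool_rot: [[-0.918, 0.397, 0.002], [0.397, 0.918, -0.001], [-0.002, -0.0, -1.0]]
ft_force: [-1.1, 0.9, 10.2]
grip_width: 0.0501
gripper_force: 39.7
```

Emit:
{"name": "arm_command", "arguments": {
  "commands": [1,0,0,-0.06,0,0,0,1,0,0,-0.13,0,0,0,1,0,0,-0.2,0,0,0,1,-0.304,-0.079,-0.274,0,0,0,1,-0.304,-0.079,-0.274,0,0,0,1,-0.304,-0.079,-0.274,0,0,0,1,-0.304,-0.079,-0.274,0,0,0,1,-0.304,-0.079,-0.274,0,0,0,1,-0.304,-0.079,-0.274,0,0,0,1,-0.304,-0.079,-0.274,0,0,0,1,-0.304,-0.079,-0.274,0,0,0]
}}

```text
time_s: 22.65
position: [0.5587, -0.1791, 0.1587]
tool_rot: [[-0.918, 0.397, -0.001], [0.397, 0.918, 0.001], [0.001, 0.0, -1.0]]
ft_force: [0.5, 0.8, -1.1]
grip_width: 0.0495
gripper_force: 43.2
```

```bash
cat >> h.py <<'E'
def square(cam,c,z=.01,half=.06):
    im=rectify(cam,c,z,half); g=cv2.cvtColor(im,cv2.COLOR_RGB2GRAY)
    m=((g<75)*255).astype(np.uint8); m=cv2.morphologyEx(m,cv2.MORPH_OPEN,np.ones((9,9),np.uint8))
    cs,_=cv2.findContours(m,cv2.RETR_EXTERNAL,cv2.CHAIN_APPROX_NONE)
    q=max(cs,key=cv2.contourArea); b=cv2.minAreaRect(q); xy=np.array(c[:2])+np.array(b[0])/2000-half
    cv2.drawContours(im,[np.intp(cv2.boxPoints(b))],0,(255,0,0),1)
    return xy,(np.array(b[1])/2).round(1),b[2],cv2.contourArea(q)/4,im
E
python3 - <<'E'
from h import *
cam,p,R,sd=look(3); print(p.round(4),sd,env.observe()["grip_width"])
f=lambda xy:(R[:2,:2].T@(xy-p[:2])*1000).round(1)
s=square(cam,(.53,-.255)); print(s[:4],f(s[0]))
for r in (.0105,.012,.0135,.016,.018,.0205,.022,.026):
    xy,sc,_=circle(cam,p,p[2]-.008,r,.006); print("held",r,f(xy),round(sc,1))
cv2.imwrite("pics/s8.png",np.hstack([cv2.resize(cam[0],(533,400)),cv2.resize(s[4],(267,400))])[:,:,::-1])
E
```

```text
[ 0.5589 -0.1792  0.1589] [1.17454270e-04 8.62338649e-05 5.42144551e-05] 0.04993938796313311Traceback (most recent call last):
  File "<stdin>", line 4, in <module>
  File "h.py", line 52, in square
    q=max(cs,key=cv2.contourArea); b=cv2.minAreaRect(q); xy=np.array(c[:2])+np.array(b[0])/2000-half
ValueError: max() iterable argument is empty
```

```bash
sed -i 's/m=((g<75)\*255).astype(np.uint8);/m=((g<(75 if (g<75).mean()>.1 else 100))*255).astype(np.uint8);/' h.py
python3 - <<'E'
from h import *
cam,p,R,sd=look(2); print(p.round(4),sd)
g=cv2.cvtColor(rectify(cam,(.53,-.255),.01),cv2.COLOR_RGB2GRAY); print(np.percentile(g,[1,5,20,40,60,80,95]),g[::12,::12][::2].tolist())
f=lambda xy:(R[:2,:2].T@(xy-p[:2])*1000).round(1)
for r in (.0105,.012,.0135,.016,.018,.0205,.022,.026):
    xy,sc,_=circle(cam,p,p[2]-.008,r,.006); print("held",r,f(xy),round(sc,1))
cv2.imwrite("pics/s8.png",cv2.resize(cam[0],(640,480))[:,:,::-1])
E
```

```text
[ 0.5593 -0.1795  0.159 ] [5.37940239e-05 6.70441305e-05 4.63367478e-06]
[ 78.  79.  82. 212. 234. 236. 250.] [[234, 236, 233, 235, 234, 232, 233, 234, 234, 235, 235, 233, 234, 236, 236, 236, 234, 235, 234, 236], [236, 237, 235, 235, 236, 235, 233, 233, 233, 235, 237, 232, 251, 233, 232, 236, 233, 234, 233, 235], [234, 235, 235, 235, 234, 235, 233, 235, 254, 87, 84, 84, 84, 85, 249, 235, 235, 236, 235, 235], [237, 234, 235, 235, 235, 236, 253, 84, 83, 82, 83, 80, 81, 82, 83, 157, 236, 237, 237, 237], [238, 238, 237, 252, 107, 85, 84, 82, 81, 81, 80, 78, 79, 80, 80, 78, 80, 254, 236, 236], [237, 236, 234, 247, 86, 85, 84, 83, 80, 79, 80, 78, 79, 78, 79, 81, 79, 80, 85, 244], [218, 215, 236, 233, 187, 255, 83, 80, 81, 80, 79, 80, 79, 79, 82, 82, 81, 254, 155, 236], [213, 215, 213, 215, 215, 212, 176, 208, 81, 81, 81, 80, 80, 82, 87, 248, 229, 235, 234, 156], [212, 214, 213, 215, 214, 213, 234, 226, 251, 83, 82, 82, 254, 153, 237, 235, 236, 235, 166, 244], [211, 212, 213, 215, 212, 213, 212, 214, 216, 158, 253, 173, 236, 237, 237, 237, 236, 235, 161, 242]]
held 0.0105 [ 6.3 -0.5] 31.4
held 0.012 [ 6.3 -0.5] 25.9
held 0.0135 [-1.9 -1.9] 21.9
held 0.016 [ 0.5 -1.3] 38.0
held 0.018 [ 1.2 -1.1] 17.7
held 0.0205 [ 1.  -1.5] 39.1
held 0.022 [ 0.5 -1.3] 34.4
held 0.026 [-0.6 -1.4] 29.1
```

View pics/s8.png

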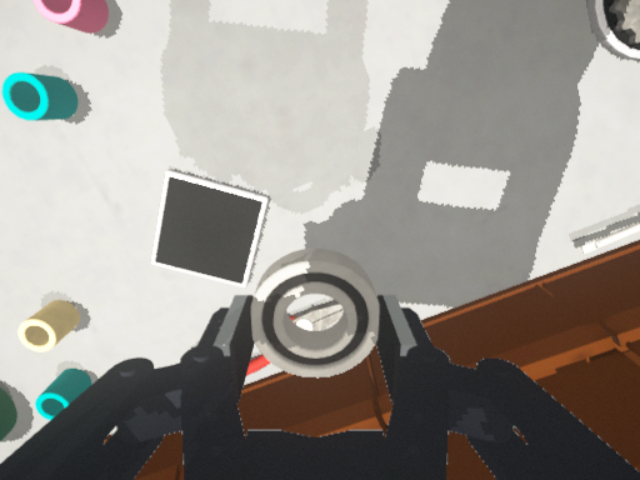

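```bash
sed -i 's/m=((g<(75.*100))\*255).astype(np.uint8);/m=((g<120)*255).astype(np.uint8);/' h.py
python3 - <<'E'
from h import *
cam,p,R,sd=look(3); print(p.round(4))
f=lambda xy:(R[:2,:2].T@(xy-p[:2])*1000).round(1)
s=square(cam,(.53,-.255)); print(s[:4],f(s[0]))
xy,sc,im=circle(cam,(.55,-.405),.032,.014,.01); print("brass",xy,sc)
E
```

```text
[ 0.5595 -0.1797  0.1589]
(array([ 0.5342396 , -0.25700468]), array([67. , 67.3]), 50.79279708862305, 4364.625) [ -7.6 -81. ]
brass [ 0.5515 -0.4045] 29.435461044311523
```

Emit:
{"name": "arm_command", "arguments": {
  "commands": [1,-0.016,-0.159,0,0,0,0,1,-0.016,-0.159,0,0,0,0,1,-0.016,-0.159,0.06,0,0,0,1,-0.016,-0.159,0.13,0,0,0,1,-0.016,-0.159,0.2,0,0,0,1,-0.016,-0.159,0.235,0,0,0,1,-0.016,-0.159,0.246,0,0,0,1,-0.016,-0.159,0.246,0,0,0,1,-0.016,-0.159,0.246,0,0,0]
}}

```text
time_s: 23.8
position: [0.5358, -0.2563, 0.0366]
tool_rot: [[-0.918, 0.397, 0.001], [0.397, 0.918, -0.001], [-0.001, -0.0, -1.0]]
ft_force: [-1.0, -0.7, -1.8]
grip_width: 0.0498
gripper_force: 43.2
```

Emit:
{"name": "arm_command", "arguments": {
  "commands": [1,0,0,0.002,0,0,0,1,0,0,0.004,0,0,0,1,0,0,0.005,0,0,0,1,0,0,0.005,0,0,0]
}}

```text
time_s: 24.13
position: [0.5355, -0.2561, 0.0336]
tool_rot: [[-0.918, 0.397, 0.0], [0.397, 0.918, -0.0], [-0.001, -0.0, -1.0]]
ft_force: [0.1, 0.4, -1.8]
grip_width: 0.0499
gripper_force: 43.2
```

Emit:
{"name": "arm_command", "arguments": {
  "commands": [1,0,0,0.001,0,0,0,1,0,0,0.002,0,0,0,1,0,0,0.002,0,0,0]
}}

```text
time_s: 24.38
position: [0.5355, -0.2561, 0.0332]
tool_rot: [[-0.918, 0.397, 0.001], [0.397, 0.918, -0.001], [-0.001, -0.0, -1.0]]
ft_force: [-1.2, 0.9, 6.9]
grip_width: 0.0501
gripper_force: 43.9
```

Emit:
{"name": "arm_command", "arguments": {
  "commands": [0,0,0,0,0,0,0,-1,0,0,0,0,0,0,-1,0,0,0,0,0,0,-1,0,0,0,0,0,0,-1,0,0,0,0,0,0,-1,0,0,-0.05,0,0,0,-1,0,0,-0.13,0,0,0,-1,0,0,-0.2,0,0,0,-1,0,0,-0.24,0,0,0,-1,0,0,-0.24,0,0,0,-1,0,0,-0.24,0,0,0,-1,0,0,-0.24,0,0,0]
}}

```text
time_s: 25.38
position: [0.5349, -0.2557, 0.1512]
tool_rot: [[-0.918, 0.398, -0.002], [0.398, 0.918, 0.001], [0.002, 0.0, -1.0]]
ft_force: [-0.0, -0.4, -0.2]
grip_width: 0.085
gripper_force: 0.0
```

```bash
python3 - <<'E'
from h import *
cam,p,R,sd=look(2); print(p.round(4))
f=lambda xy:(R[:2,:2].T@(xy-p[:2])*1000).round(1)
xy,sc,im=circle(cam,(.5345,-.257),.025,.026,.01); print("large",xy.round(4),f(xy),round(sc,1))
# stand outline: bright rim + pad: convex hull of dark pixels
s=square(cam,(.5345,-.257)); print(s[:4],f(s[0]))
xy,sc,im=circle(cam,(.5515,-.405),.032,.014,.01); print("brass",xy.round(4),f(xy),round(sc,1))
E
```

```text
[ 0.5349 -0.2557  0.1508]
large [ 0.5345 -0.2565] [-0.  -0.9] 38.6
(array([ 0.53395432, -0.25720945]), array([67.4, 67.2]), 51.13222122192383, 1578.5) [ 0.2 -1.8]
brass [ 0.5505 -0.405 ] [ -73.7 -130.8] 28.3
```

Emit:
{"name": "arm_command", "arguments": {
  "commands": [-1,-0.147,-0.259,0.03,0,0,0,-1,-0.147,-0.259,0.03,0,0,0,-1,-0.147,-0.259,0.03,0,0,0,-1,-0.147,-0.259,0.03,0,0,0,-1,-0.147,-0.259,0.03,0,0,0,-1,-0.147,-0.259,0.03,0,0,0,-1,-0.147,-0.259,0.03,0,0,0,-1,-0.147,-0.259,0.03,0,0,0]
}}

```text
time_s: 26.15
position: [0.5514, -0.4029, 0.1371]
tool_rot: [[-0.918, 0.397, -0.001], [0.397, 0.918, 0.001], [0.001, 0.001, -1.0]]
ft_force: [0.3, 0.7, 0.1]
grip_width: 0.0854
gripper_force: 0.0
```

```bash
python3 - <<'E'
from h import *
cam,p,R,sd=look(3); print(p.round(4),sd)
f=lambda xy:(R[:2,:2].T@(xy-p[:2])*1000).round(1)
xy,sc,im=circle(cam,(.5515,-.405),.032,.014,.01); print("brass",xy.round(4),f(xy),round(sc,1))
E
```

```text
[ 0.5515 -0.403   0.1375] [1.72052407e-05 1.10962665e-04 1.09169095e-04]
brass [ 0.551 -0.405] [-0.3 -2.1] 38.8
```

Emit:
{"name": "arm_command", "arguments": {
  "commands": [-1,-0.0006,-0.002,0.06,0,0,0,-1,-0.0006,-0.002,0.13,0,0,0,-1,-0.0006,-0.002,0.18,0,0,0,-1,-0.0006,-0.002,0.207,0,0,0,-1,-0.0006,-0.002,0.207,0,0,0,-1,-0.0006,-0.002,0.207,0,0,0,0,-0.0006,-0.002,0.207,0,0,0,1,-0.0006,-0.002,0.207,0,0,0,1,-0.0006,-0.002,0.207,0,0,0,1,-0.0006,-0.002,0.207,0,0,0,1,-0.0006,-0.002,0.207,0,0,0,1,-0.0006,-0.002,0.207,0,0,0],
  "newtons": 30
}}

```text
time_s: 27.3
position: [0.5514, -0.4053, 0.0346]
tool_rot: [[-0.918, 0.397, 0.001], [0.397, 0.918, -0.001], [-0.001, -0.0, -1.0]]
ft_force: [-0.5, 0.7, 4.7]
grip_width: 0.0262
gripper_force: 29.5
```

Emit:
{"name": "arm_command", "arguments": {
  "commands": [1,0,0,0,0,0,0,1,0,0,0,0,0,0,1,0,0,0,0,0,0]
}}

```text
time_s: 27.55
position: [0.5514, -0.4053, 0.0346]
tool_rot: [[-0.918, 0.397, 0.001], [0.397, 0.918, -0.001], [-0.001, -0.0, -1.0]]
ft_force: [-0.8, 1.3, 6.4]
grip_width: 0.0265
gripper_force: 29.6
```

Emit:
{"name": "arm_command", "arguments": {
  "commands": [1,0,0,-0.06,0,0,0,1,0,0,-0.13,0,0,0,1,0,0,-0.2,0,0,0,1,0.1476,0.261,-0.2,0,0,0,1,0.1476,0.261,-0.2,0,0,0,1,0.1476,0.261,-0.2,0,0,0,1,0.1476,0.261,-0.2,0,0,0,1,0.1476,0.261,-0.2,0,0,0,1,0.1476,0.261,-0.2,0,0,0,1,0.1476,0.261,-0.2,0,0,0,1,0.1476,0.261,-0.2,0,0,0,1,0.1476,0.261,-0.2,0,0,0]
}}

```text
time_s: 28.55
position: [0.5353, -0.2571, 0.1335]
tool_rot: [[-0.917, 0.399, -0.0], [0.399, 0.917, 0.0], [0.0, -0.0, -1.0]]
ft_force: [-0.2, 0.5, -1.0]
grip_width: 0.0266
gripper_force: 30.1
```

```bash
python3 - <<'E'
from h import *
cam,p,R,sd=look(3); print(p.round(4),sd)
f=lambda xy:(R[:2,:2].T@(xy-p[:2])*1000).round(1)
for c,z,r in [((.5345,-.2565),.025,.026)]+[((.5345,-.2565),.025,r) for r in (.0155,.0165,.0205,.0215,.022)]:
    xy,sc,im=circle(cam,c,z,r,.006); print("large",r,f(xy),round(sc,1))
for r in (.0085,.009,.0095,.014):
    xy,sc,im=circle(cam,p,p[2]-.0026,r,.006); print("brass",r,f(xy),round(sc,1))
E
```

```text
[ 0.5353 -0.2568  0.1336] [9.41333935e-06 1.24700775e-04 3.73873196e-05]
large 0.026 [ 0.6 -0.5] 34.0
large 0.0155 [-0.  -0.7] 34.3
large 0.0165 [ 0.6 -0.5] 38.8
large 0.0205 [ 0.6 -0.5] 36.7
large 0.0215 [ 0.6 -0.5] 35.6
large 0.022 [-0.  -0.7] 33.2
brass 0.0085 [-0.4 -0.9] 19.5
brass 0.009 [-0.6 -1.4] 20.7
brass 0.0095 [-0.6 -1.4] 20.0
brass 0.014 [-7.1 -1.3] 16.5
```

Emit:
{"name": "arm_command", "arguments": {
  "commands": [1,0.001,0.0012,0.05,0,0,0,1,0.001,0.0012,0.1,0,0,0,1,0.001,0.0012,0.13,0,0,0,1,0.001,0.0012,0.14,0,0,0,1,0.001,0.0012,0.144,0,0,0,1,0.001,0.0012,0.144,0,0,0,1,0.001,0.0012,0.144,0,0,0]
}}

```text
time_s: 29.28
position: [0.5356, -0.2557, 0.0629]
tool_rot: [[-0.918, 0.398, 0.002], [0.398, 0.918, -0.001], [-0.002, -0.0, -1.0]]
ft_force: [0.2, -0.1, -0.8]
grip_width: 0.0264
gripper_force: 30.1
```

Emit:
{"name": "arm_command", "arguments": {
  "commands": [1,0,0,0.001,0,0,0,1,0,0,0.002,0,0,0,1,0,0,0.003,0,0,0,1,0,0,0.003,0,0,0]
}}

```text
time_s: 29.62
position: [0.5352, -0.2553, 0.0606]
tool_rot: [[-0.918, 0.397, 0.0], [0.397, 0.918, -0.0], [-0.0, -0.0, -1.0]]
ft_force: [0.3, -0.3, -1.1]
grip_width: 0.0262
gripper_force: 30.1
```

Emit:
{"name": "arm_command", "arguments": {
  "commands": [1,0,0,0.001,0,0,0,1,0,0,0.002,0,0,0,1,0,0,0.002,0,0,0]
}}

```text
time_s: 29.87
position: [0.5352, -0.2553, 0.0596]
tool_rot: [[-0.918, 0.397, 0.0], [0.397, 0.918, -0.0], [-0.0, -0.0, -1.0]]
ft_force: [-1.0, 0.3, 1.9]
grip_width: 0.0266
gripper_force: 30.3
```

Emit:
{"name": "arm_command", "arguments": {
  "commands": [0.2,0,0,0,0,0,0,-0.5,0,0,0,0,0,0,-1,0,0,0,0,0,0,-1,0,0,0,0,0,0,-1,0,0,0,0,0,0,-1,0,0,-0.05,0,0,0,-1,0,0,-0.12,0,0,0,-1,0,0,-0.19,0,0,0,-1,0,0,-0.24,0,0,0,-1,0,0,-0.24,0,0,0,-1,0,0,-0.24,0,0,0]
}}

```text
time_s: 30.78
position: [0.5354, -0.2554, 0.1804]
tool_rot: [[-0.918, 0.397, 0.002], [0.397, 0.918, -0.002], [-0.003, -0.001, -1.0]]
ft_force: [0.1, 0.1, -0.4]
grip_width: 0.0852
gripper_force: 0.0
```

```bash
python3 - <<'E'
from h import *
cam,p,R,sd=look(3); print(p.round(4),sd)
f=lambda xy:(R[:2,:2].T@(xy-p[:2])*1000).round(1)
for r in (.026,.0215): xy,sc,im=circle(cam,(.5345,-.2565),.025,r,.006); print("large",r,f(xy),round(sc,1))
for r in (.0085,.009,.014): xy,sc,im=circle(cam,(.5345,-.2565),.057,r,.006); print("brass",r,f(xy),round(sc,1))
L=im
# round stack, from this side
pickle.dump(cam,open("w9.pkl","wb"))
print(aim(p,R,(.48,.06,.2)))
E
```

```text
[ 0.5347 -0.255   0.1783] [1.28055983e-04 6.89497367e-05 4.56652248e-04]
large 0.026 [-0.1 -2.1] 39.4
large 0.0215 [-0.6 -1.9] 29.8
brass 0.0085 [-0.7 -0.8] 38.7
brass 0.009 [-0.7 -0.8] 39.1
brass 0.014 [-0.7 -0.8] 36.1
[ 0.3509  0.5346 -0.0426]
```

Emit:
{"name": "arm_command", "arguments": {
  "commands": [-1,0.31,0.55,-0.04,0,0,0,-1,0.31,0.55,-0.04,0,0,0,-1,0.31,0.55,-0.04,0,0,0,-1,0.31,0.55,-0.04,0,0,0,-1,0.31,0.55,-0.04,0,0,0,-1,0.31,0.55,-0.04,0,0,0,-1,0.31,0.55,-0.04,0,0,0,-1,0.31,0.55,-0.04,0,0,0,-1,0.31,0.55,-0.04,0,0,0,-1,0.31,0.55,-0.04,0,0,0,-1,0.31,0.55,-0.04,0,0,0]
}}

```text
time_s: 31.85
position: [0.5021, 0.0582, 0.1985]
tool_rot: [[-0.918, 0.398, -0.002], [0.398, 0.918, -0.0], [0.001, -0.001, -1.0]]
ft_force: [-0.4, -1.3, 0.4]
grip_width: 0.0852
gripper_force: 0.0
```

```bash
python3 - <<'E'
from h import *
cam,p,R,sd=look(3); print(p.round(4),sd)
f=lambda xy:(R[:2,:2].T@(xy-p[:2])*1000).round(1)
for n,z,rs in [("stand",.01,(.043,)),("bearing",.042,(.02,.0165,.017)),("bush",.068,(.007,.0075,.008,.012))]:
  for r in rs: xy,sc,im=circle(cam,(.5065,.079),z,r,.007); print(n,r,xy.round(4),f(xy),round(sc,1))
a=rectify(cam,(.506,.079),.042,.04)
w9=pickle.load(open("w9.pkl","rb")); b=rectify(w9,(.5345,-.2565),.025,.05)
cv2.imwrite("pics/s9.png",np.hstack([cv2.resize(x,(400,400),interpolation=cv2.INTER_CUBIC) for x in (a,b)])[:,:,::-1])
E
```

```text
[0.5023 0.0577 0.1987] [4.79121442e-05 8.58626927e-05 1.03547382e-04]
stand 0.043 [0.5045 0.0795] [ 6.7 20.9] 19.9
bearing 0.02 [0.5065 0.079 ] [ 4.7 21.2] 37.8
bearing 0.0165 [0.5065 0.079 ] [ 4.7 21.2] 28.5
bearing 0.017 [0.5065 0.079 ] [ 4.7 21.2] 24.8
bush 0.007 [0.5065 0.078 ] [ 4.3 20.3] 39.1
bush 0.0075 [0.5065 0.078 ] [ 4.3 20.3] 38.1
bush 0.008 [0.5065 0.078 ] [ 4.3 20.3] 34.4
bush 0.012 [0.507 0.078] [ 3.8 20.5] 35.3
```

View pics/s9.png

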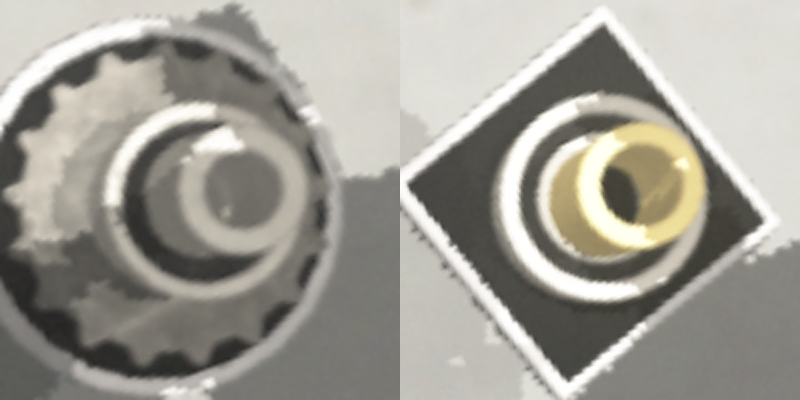

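The last picture shows both stacks upright. In the left half the steel bush, near (240,190), sits on the small bearing and sprocket. In the right half the brass bush, near (645,185), sits on the large bearing. All the centring errors are about 1–2 mm, so I'm handing in.

```bash
python3 -c "
from rig import env
print(env.close_job())"
```

```text
the job is handed in; nothing more can be done
None
```

I built both stacks in the order asked, let go of every part, and handed the job in at about 32 s; by the last camera fits each part is within about 1–2 mm of centre on what is under it, but no verdict came back.

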